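# Weigh an optical bench carrier on the spring scale

## Robot

A 6-joint arm with a two-finger parallel gripper is mounted at the origin on the work surface. World frame = base frame: x ahead of the robot, y to its left, z up, the work surface at z = 0. Lengths are in mm, angles in degrees, forces in N, time in s.
With the tool pointing down it reaches from about 350 to 725 mm from the base axis. Payload 4.3 kg.
Tool frame: the origin (TCP) lies on the centre line of the jaws, within the pads' length; the fingertips stand 22 mm ahead of it and the grasp point (between the pads) lies 3 mm ahead of it; z points along the fingers, y is the line along which they close (so a half turn about z gives the same grasp; the last joint's range is limited). The gripper opens to 85 mm and grips with 20 to 120 N. Pads are 22 mm wide; open, the fingers measure 114 mm over their backs; the gripper's body (76 mm by 85 mm) begins 54 mm behind the grasp point. The pads swing forward as they close: fully open they stand 13 mm farther back than shut.
Start: joints at [-75.304, 21.618, 4.641, 73.018, 0, 83.68], TCP at [206.225, -536.783, 253.329] pointing down, gripper open.
Joint ranges: [-156.06, 156.06], [-48.1, 94.91], [-58.44, 69.94], [-101.28, 121.22], [-78.64, 73.56], [-180, 180]. Speed limits (degrees/s): [147.25, 147.25, 180, 180, 180, 180].

## Interface

Orientations are given as a 3x3 rotation matrix whose columns are the frame's x, y, z axes.
In Python, from plant import manip gives the robot as it stands.
- The arm moves only by the tool carry_out, never from a script. Its argument "moves" is one flat list of numbers, 5 for each row, row after row: the finger opening in mm, from 0 to 85.4, then the shift along the tool's x, y, z in normalised numbers (1 is 800 mm), then the turn about the tool's z in parts of the range, where 1.0 means 180 degrees. A call has exactly 10 rows; each row is the pose to reach, as a shift and turn from the pose commanded when the call began, along the tool's axes at that moment; what a row does not reach only later rows make up. A row lasts 1/8 s, in which the tool goes at most 62.5 mm and 10.7 degrees, less where a joint would pass 70% of its speed; a pose out of reach is approached as far as the arm can. No shift or turn number may pass 1 either way. A call with a gripper value outside its range is refused whole. The fingers move at their own pace and stop on an object; the grip force is fixed at half the most. Time passes only in rows, so rows that repeat a pose let the fingers close, or fill a call up. It gives the time, the measured TCP pose, the force, the opening and the grip force at its end, in the units of the state.
- manip.state(): the state, without advancing time (a new reading comes with each control period).
- manip.get_image(name): name is "scene" or "top" or "wrist"; returns a dict with "pixels" (480x640x3 uint8, red, green, blue), "fx", "fy", "cx", "cy" (pixels), "rvec" (rotation vector, rad) and "tvec" (3), from world to camera coordinates, as OpenCV has them; the wrist camera has in their place "T_tool_cam" (4x4, takes a point from camera to tool coordinates, whose origin is the TCP and whose axes are the flange's). Camera axes: x right, y down, z forward; pixel columns grow to the right and rows downward; lengths in mm; the calibration is good to about 2 mm. A picture is of the moment at which its call begins: read the wrist's pose just before it. There is no depth.
- manip.close_job(): hands the job in; it is judged then, once.
The state is a dict: "t": time; "joint_positions": joint angles; "joint_vel": joint speeds; "effort": joint torques, N m; "tool_pos": TCP position; "tool_rot": TCP orientation; "ft_force": force on the tool from outside, world axes, zero at the start; "wrist_torque": the same for the moment, N m; "gripper_width": finger opening in mm; "finger_force": force on a finger pad.
Only numpy, scipy, OpenCV 4.12 (cv2) and the standard library are available. Lean on these libraries where they do the work, as an engineer would, in place of code of your own. Each camera call takes 0.05 s, during which the arm holds its last target. There are 200 camera calls.

## Task

Weigh the bench carrier that has the eye: hang it by its eye in the dip of the spring scale's hook without forcing it, and ease it down until the spring carries all of its weight before you let go, so that the hook neither drops nor springs up by more than a few millimetres. When it hangs still on its own, press the hold button on top of the scale fully down and release it to store the reading, leaving the carrier hanging and the things around undisturbed.

Things in the scene. Friction and masses are not known exactly. Their poses are not given: they have to be found in the camera images.
- carrier: The part to weigh: loose grey metal carrier, upright, 0.19 to 0.61 kg. Origin: centre of underside, z up. Foot 60 (x) x 44 (y) x 30 mm with a 14 mm thumb-screw on its +y side; on it a plate 12 mm thick (x), 40 mm wide (y), pierced along x by the eye; a square stem on top, 142 mm tall in all. Hangs equally well either way round.
- carrier_eye (a point): Point where the hook bar's axis lies once seated in the carrier's eye: on its centre line, 74.3 mm above the underside; axes as the carrier's. The eye is house-shaped, open right through along x: 24 mm wide in y, sill at 44 mm above the underside, upright sides to 68 mm, then a 45 degree gable to its apex at 80 mm.
- carrier_grip (a point): Point to grip: on the axis of the carrier's square stem, 118 mm above its underside. The stem is 16 x 16 mm (sides along the carrier's x and y), clear from 92 mm to its top at 142 mm.
- scale: The spring scale, fixed: an upright aluminium housing 60 x 60 mm and 285 mm tall on a 130 x 130 x 12 mm dark foot plate. Origin: centre of the foot's underside; z up. Its hook arm sticks out level to its -x from a slot in the housing's -x face. Nothing stands above the arm.
- hook_seat (a point): Where the part hangs: bar axis in mid-dip of the hook, 135 mm to -x of the housing's axis, 205 mm up when unloaded; moves with the hook. Axes as the scale's, -x towards the tip. Round steel bar, 8 mm thick; its axis is level for 13 mm either side of this point, then slopes up: to 10 mm higher at 23 mm on the housing side, level from there on; to the tip's end 23 mm out, 12 mm higher.
- scale_hook (a joint): How far the hook is drawn down, in m: 0 unloaded (upper stop), 0.115 at the lower stop. The spring gives 70 N per m, lightly damped; a hanging part draws it down 27 to 85 mm by its weight and bounces for a second or two if let go away from its balance. It moves only up and down. Once let go it must not exceed 80 mm/s (let go some 5 mm from balance at most), nor ever reach the lower stop.
- hold_button (a joint): Travel of the hold button, in m: 0 up, 0.006 fully down, against a spring that takes 5 N when fully down; it comes back up by itself.
- hold_button_top (a point): Centre of the top of the hold button, a round grey button 30 mm across in a small black housing on top of the scale's housing; it is pressed straight down.
- lens_mount: Bystander: another carrier with the same foot but with a round post and a black ring 64 mm across holding a glass lens, 163 mm tall, loose. It has no eye. Origin: centre of its underside.
- vial_rack: Bystander: a white rack 55 x 150 x 28 mm with small vials up to 52 mm high, loose. Origin: centre of its underside.
- adapter: Bystander: a black mains adapter block 75 x 48 x 30 mm, loose. Origin: centre of its underside.
Mind the look-alikes: they are no part of the job. What is shaped like the carrier but yellow is not meant.

How it is judged:
By the outcome, as a careful person would: the job done as asked, in the order asked, and still so for the second after the job is handed in, with the robot touching nothing.
It also fails if it takes over 59 s, if anything falls off the work surface, if the arm or the gripper's body presses on something with over 40 N, if the wrist force passes 120 N, or if a joint passes its speed limit or range.

## Working session

There is one attempt and no reset: what is moved stays moved. The work goes in short steps, Python scripts to look and compute and a tool call to move; the robot and the scene stay as the last step left them, time stands still between calls to the robot, and variables do not carry over. Pictures are saved under pics/ and viewed, at most 10 in all, crops included, and the job is handed in when it is done.

Besides the shell and the picture viewer there is one more tool, called after "Call:" by a JSON object that holds its "fn" and its "kwargs", one argument or row to a line. carry_out: Moves the arm, as the interface text tells. Its arguments: {"type":"object","properties":{"moves":{"type":"array"}},"required":["moves"]}

```bash
mkdir -p pics; ls
cat > h.py <<'E'
import numpy as np, cv2, json
from plant import manip
def snap(name,f):
    s=manip.state(); im=manip.get_image(name)
    cv2.imwrite(f'pics/{f}.png',im['pixels'][:,:,::-1])
    d={k:np.array(v).tolist() for k,v in im.items() if k!='pixels'}
    d['tool_pos']=np.array(s['tool_pos']).tolist(); d['tool_rot']=np.array(s['tool_rot']).tolist()
    json.dump(d,open(f'pics/{f}.json','w'))
def cam(f):
    d=json.load(open(f'pics/{f}.json'))
    K=np.array([[d['fx'],0,d['cx']],[0,d['fy'],d['cy']],[0,0,1.]])
    if 'rvec' in d:
        R=cv2.Rodrigues(np.array(d['rvec'],float).ravel())[0]; t=np.array(d['tvec'],float).ravel()
    else:
        T=np.eye(4);T[:3,:3]=np.array(d['tool_rot']).reshape(3,3);T[:3,3]=d['tool_pos']
        M=np.linalg.inv(T@np.array(d['T_tool_cam'])); R=M[:3,:3];t=M[:3,3]
    return K,R,t
def atz(f,u,v,z):
    K,R,t=cam(f); c=-R.T@t; r=R.T@np.linalg.inv(K)@[u,v,1]
    return c+r*(z-c[2])/r[2]
def proj(f,p):
    K,R,t=cam(f); q=K@(R@np.array(p,float)+t); return q[:2]/q[2]
def tri(obs):
    A=[];b=[]
    for f,u,v in obs:
        K,R,t=cam(f); c=-R.T@t; r=R.T@np.linalg.inv(K)@[u,v,1]; r/=np.linalg.norm(r)
        P=np.eye(3)-np.outer(r,r); A.append(P); b.append(P@c)
    x,res,_,_=np.linalg.lstsq(np.vstack(A),np.hstack(b),rcond=None); return x,res
E
python3 - <<'E'
from h import *
snap('scene','s1');snap('top','t1')
s=manip.state();print(s['tool_pos'],s['tool_rot'],s['t'])
E
```

```text
pics
[ 206.0790761  -536.21806704  252.47647599] [[ 9.33479421e-01  3.58630677e-01 -4.56463719e-04]
 [ 3.58630913e-01 -9.33477821e-01  1.73964271e-03]
 [ 1.97790487e-04 -1.78762267e-03 -9.99998383e-01]] 0.1
```

View pics/s1.png

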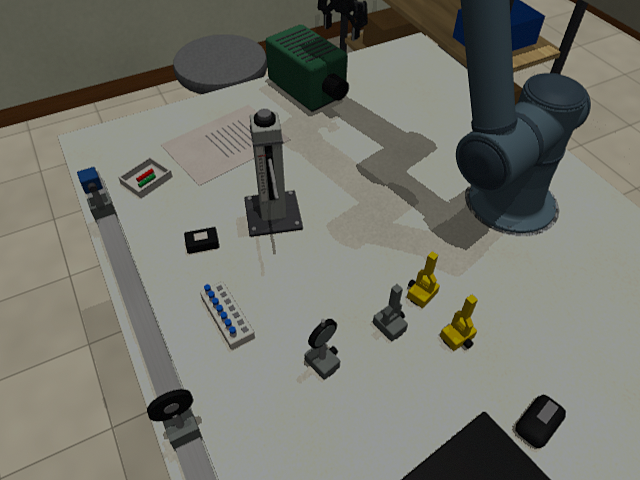

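View pics/t1.png

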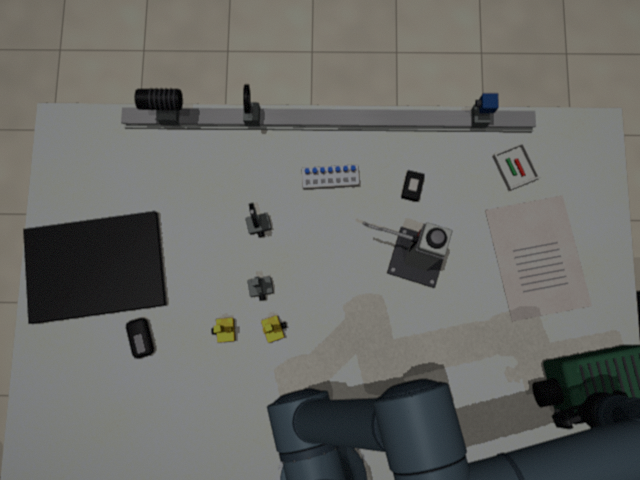

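Scene candidates: the grey carrier at (392,315), the lens mount at (322,350), and the yellow look-alikes at (424,285) and (460,328). I choose the grey one, which is at (261,287) in the top view. The scale button is at scene (264,118) and top (436,237), and the hook tip is at top (360,222). I'll check this in one close crop.

Run:
```python
import cv2,numpy as np
s=cv2.imread('pics/s1.png');t=cv2.imread('pics/t1.png')
def c(i,x,y,w,h,W,H): return cv2.resize(i[y:y+h,x:x+w],(W,H),interpolation=cv2.INTER_CUBIC)
a=np.hstack([c(s,360,275,60,75,400,500)[:300] if 0 else c(s,355,280,80,60,400,300),c(t,235,265,60,45,400,300)])
b=np.hstack([c(s,235,100,80,160,150,300),c(t,350,205,110,80,412,300),c(s,245,225,60,75,238,300)])
cv2.imwrite('pics/c1.png',np.vstack([a,b]))
```

```text
(no output)
```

View pics/c1.png

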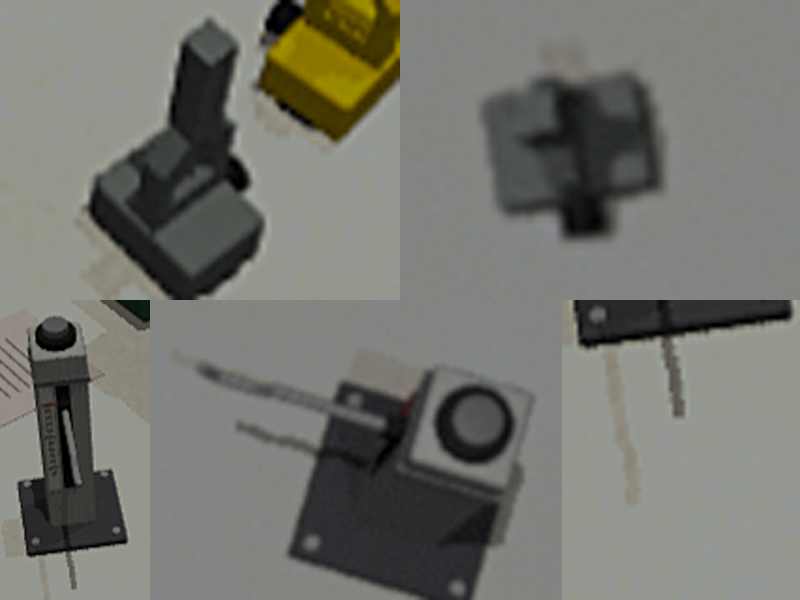

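Run:
```python
from h import *
np.set_printoptions(precision=1,suppress=True)
print('stem top tri?',atz('s1',396.6,288,142))
for p in [(247.7,280),(272.5,276.2),(274,293.2),(250.4,297)]: print('foot',atz('t1',*p,25))
# scene crop foot-top corners
for p in [(95,190),(180,270),(262,215)]: print('s foot top',atz('s1',355+p[0]/5,280+p[1]/5,30))
print('btn', atz('t1',436.8,238.4,310), tri([('t1',436.8,238.4),('s1',264.5,118)]))
for p in [(290,555),(345,380),(475,600)]: print('sc foot',atz('t1',350+(p[0]-150)/3.745,205+(p[1]-300)/3.745,12))
for p in [(20,555),(127,543),(108,468),(25,480)]: print('sc foot s',atz('s1',235+p[0]*80/150,100+p[1]*0-0+(p[1]-300)*160/300,12))
for p in [(30,343),(97,348)]:pass
print('tip',atz('t1',356.7,219.7,217),atz('t1',364.7,223.2,217),'root',atz('t1',350+235/3.745,205+123/3.745,215))
K,R,t=cam('t1');print(-R.T@t);K,R,t=cam('s1');print(-R.T@t)
print(manip.get_image('wrist')['T_tool_cam'])
```

```text
stem top tri? [472.7 164.6 142. ]
foot [487.7 198.4  25. ]
foot [498.3 135.2  25. ]
foot [454.8 130.2  25. ]
foot [444.4 190.1  25. ]
s foot top [500.9 146.2  30. ]
s foot top [490.2 194.2  30. ]
s foot top [446.5 188.   30. ]
btn [ 550.7 -236.   310. ] (array([ 554.1, -239.2,  294.6]), array([1.4]))
sc foot [ 511.3 -159.8   12. ]
sc foot [ 634.5 -198.8   12. ]
sc foot [ 481.8 -286.3   12. ]
sc foot s [ 644.9 -197.5   12. ]
sc foot s [ 515.7 -153.    12. ]
sc foot s [ 477.7 -286.9   12. ]
sc foot s [ 587.2 -318.    12. ]
tip [608.5 -70.8 217. ] [600.5 -89.  217. ] root [ 568.2 -198.3  215. ]
[ 319.9   -6.2 1609.6]
[881.7 617.4 982.9]
[[  -0.    -0.9   -0.3   83.1]
 [   1.     0.    -0.    -0.2]
 [   0.    -0.3    0.9 -120.5]
 [   0.     0.     0.     1. ]]
```

The crop confirms a grey metal carrier with a plate, an eye and a square stem. The screw points to the bottom of the top view. The measured points agree with the given sizes, so I'll move above the carrier and look from the wrist.

```bash
cat >> h.py <<'E'
def rel(p,yaw=None):
    "shift in tool axes from the present pose to world p; turn to bring tool x to yaw"
    s=manip.state(); R=np.array(s['tool_rot']).reshape(3,3); d=R.T@(np.array(p)-s['tool_pos'])
    y=np.degrees(np.arctan2(R[1,0],R[0,0]))
    print('shift',np.round(d,1),'yaw',round(y,2),'turn',None if yaw is None else round(-((yaw-y+180)%360-180),2))
E
python3 -c "
from h import *
rel((472,164,270),100)"
```

```text
shift [ 499.3 -558.4  -16.5] yaw 21.01 turn -78.99
```

Careful with the scale: shifts go in shares of 800 mm and turns go in shares of 180 degrees. That gives: -447 mm / 800 = -0.5588, 400 mm / 800 = 0.5, -70 degrees / 180 = -0.3889.

Call:
{"fn": "carry_out", "kwargs": {
  "moves": [60,0.05,-0.0563,-0.025,-0.0389,60,0.1,-0.1113,-0.0375,-0.0778,60,0.15,-0.1675,-0.0375,-0.1167,60,0.2,-0.2238,-0.0375,-0.1556,60,0.25,-0.2788,-0.0375,-0.1944,60,0.3,-0.335,-0.0375,-0.2333,60,0.35,-0.3913,-0.0375,-0.2722,60,0.4,-0.4475,-0.0375,-0.3111,60,0.45,-0.5025,-0.0375,-0.35,60,0.5,-0.5588,-0.0375,-0.3889]
}}

```text
t: 1.4
tool_pos: [419.6, 25.9, 283.3]
tool_rot: [[-0.022, 1.0, 0.0], [1.0, 0.022, -0.0], [-0.0, 0.0, -1.0]]
ft_force: [1.5, -1.0, -0.2]
gripper_width: 60.3
finger_force: 0.0
```

```bash
python3 -c "
from h import *
print(manip.state()['tool_pos'],manip.state()['t'])
rel((472,164,270),100)"
```

```text
[419.60373267  25.8756339  283.30196269] 1.4
shift [137.   55.4  13.3] yaw 91.25 turn -8.75
```

To row units: 137 mm / 800 = 0.1713, 90 mm / 800 = 0.1125, -8.7 degrees / 180 = -0.0483.

Call:
{"fn": "carry_out", "kwargs": {
  "moves": [60,0.0563,0.0225,0.0038,-0.0167,60,0.1125,0.045,0.0075,-0.0333,60,0.1713,0.0688,0.0125,-0.0483,60,0.1713,0.0688,0.0163,-0.0483,60,0.1713,0.0688,0.0163,-0.0483,60,0.1713,0.0688,0.0163,-0.0483,60,0.1713,0.0688,0.0163,-0.0483,60,0.1713,0.0688,0.0163,-0.0483,60,0.1713,0.0688,0.0163,-0.0483,60,0.1713,0.0688,0.0163,-0.0483]
}}

```text
t: 2.65
tool_pos: [471.9, 161.8, 270.3]
tool_rot: [[-0.169, 0.986, 0.0], [0.986, 0.169, -0.0], [-0.0, 0.0, -1.0]]
ft_force: [-0.0, -0.2, -0.2]
gripper_width: 59.8
finger_force: 0.0
```

```bash
python3 -c "
from h import *
s=manip.state();print(s['tool_pos'],s['t'],s['ft_force'])
snap('wrist','w1')
print(np.array([proj('w1',(472,164,142)),proj('w1',(472,164,30))]))"
```

```text
[471.87704658 161.77964634 270.31895052] 2.65 [-0.02346943 -0.16549971 -0.21487721]
[[329.14572802 240.0037941 ]
 [328.80063906 200.00478306]]
```

View pics/w1.png

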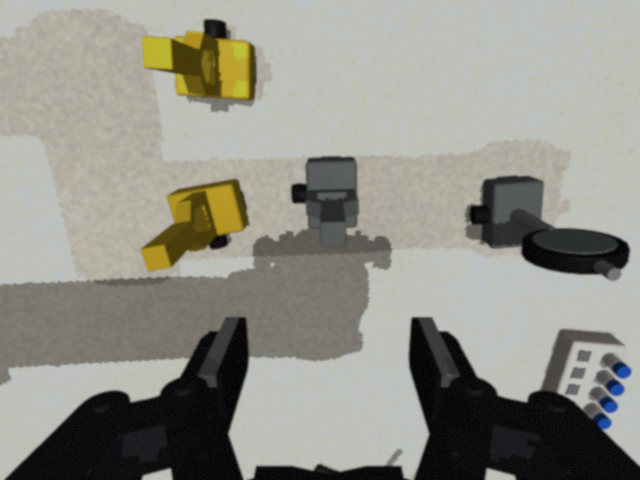

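The grey carrier's foot spans about (306–358, 157–220) and its stem top is near (333,240), as predicted. I'll enlarge it for yaw and centre.

```bash
python3 -c "
import cv2
i=cv2.imread('pics/w1.png')[145:255,280:390];cv2.imwrite('pics/c2.png',cv2.resize(i,(600,600),interpolation=cv2.INTER_CUBIC))"
```

```text
(no output)
```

View pics/c2.png

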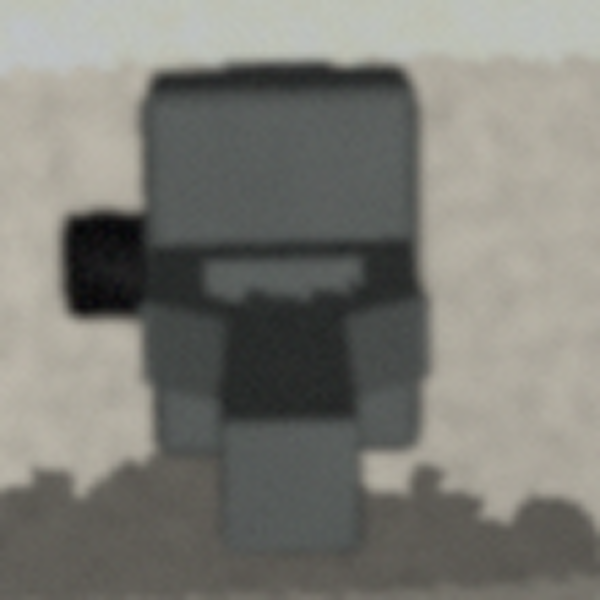

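```bash
python3 -c "
from h import *
np.set_printoptions(precision=1,suppress=True)
g=lambda x,y,z: atz('w1',280+x/5.4545,145+y/5.4545,z)[:2]
c=[g(*p,142) for p in [(222,418),(358,416),(362,550),(228,550)]];print('stem',np.array(c),np.mean(c,0))
f=[g(*p,30) for p in [(150,93),(413,92),(420,448),(155,450)]];print('foot',np.array(f),np.mean(f,0))
for q in (c,f):
  for i,j in ((3,0),(2,1)):
    d=q[j]-q[i];print(np.linalg.norm(d),np.degrees(np.arctan2(d[1],d[0])))
  for i,j in ((0,1),(3,2)):
    d=q[j]-q[i];print('w',np.linalg.norm(d),np.degrees(np.arctan2(d[1],d[0])))
"
```

```text
stem [[464.9 174.8]
 [479.9 177.5]
 [483.2 162. ]
 [468.1 159.5]] [474.  168.5]
foot [[448.7 193.2]
 [488.9 200.2]
 [500.9 144. ]
 [458.4 136.4]] [474.2 168.4]
15.615281992185103 101.88257194295008
15.850569102082307 102.1108468097999
w 15.210418923361761 10.564452725171877
w 15.280748949935381 9.688352093718025
57.58558224836466 99.60467961138129
57.452800143931256 102.03985748851393
w 40.732088457353086 9.913148658763863
w 43.17450443398841 10.14077015638813
```

```bash
python3 -c "
from h import *
rel((474,168.4,121),100.5)"
```

```text
shift [  6.1   3.2 149.3] yaw 99.71 turn -0.79
```

To row units: 149.5 mm / 800 = 0.1869, 3.2 mm / 800 = 0.004, -0.8 degrees / 180 = -0.0044.

Call:
{"fn": "carry_out", "kwargs": {
  "moves": [60,0.0075,0.004,0.0375,-0.0044,60,0.0075,0.004,0.075,-0.0044,60,0.0075,0.004,0.1125,-0.0044,60,0.0075,0.004,0.1438,-0.0044,60,0.0075,0.004,0.1688,-0.0044,60,0.0075,0.004,0.1813,-0.0044,60,0.0075,0.004,0.1869,-0.0044,60,0.0075,0.004,0.1869,-0.0044,60,0.0075,0.004,0.1869,-0.0044,60,0.0075,0.004,0.1869,-0.0044]
}}

```text
t: 3.95
tool_pos: [474.5, 168.5, 121.4]
tool_rot: [[-0.182, 0.983, 0.001], [0.983, 0.182, 0.0], [-0.0, 0.001, -1.0]]
ft_force: [-0.3, 0.2, -0.1]
gripper_width: 60.0
finger_force: 0.0
```

```bash
python3 -c "
from h import *
snap('wrist','w2');print(manip.state()['ft_force'])"
```

```text
[-0.1093423  -0.24755282 -0.52002333]
```

View pics/w2.png

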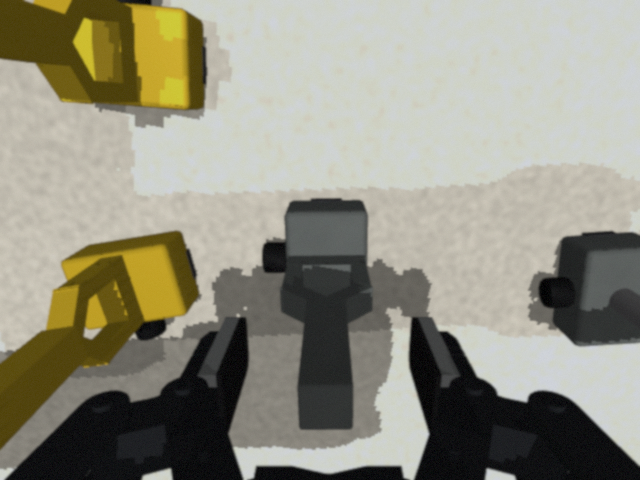

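The stem lies squarely between the fingers: its top is near (326,405) and the fingers are at 240 and 415. I'll take the force baseline and then close.

```bash
cat >> h.py <<'E'
def fz(n=20):
    F=[]
    for _ in range(n):
        manip.get_image('top'); F.append(manip.state()['ft_force'])
    F=np.array(F); print('F',F.mean(0).round(3),'sd',F.std(0).round(3),'t',manip.state()['t']); return F
E
python3 -c "
from h import *
fz(16)"
```

```text
F [-0.09   0.098 -0.103] sd [0.483 0.476 0.662] t 4.8
```

To row units: -60 mm / 800 = -0.075, -30 mm / 800 = -0.0375.

Call:
{"fn": "carry_out", "kwargs": {
  "moves": [10,0,0,0,0,10,0,0,0,0,10,0,0,0,0,10,0,0,0,0,10,0,0,0,0,10,0,0,0,0,10,0,0,0,0,10,0,0,-0.0125,0,10,0,0,-0.0375,0,10,0,0,-0.075,0]
}}

```text
t: 6.05
tool_pos: [472.9, 168.0, 180.5]
tool_rot: [[-0.182, 0.983, -0.003], [0.983, 0.182, -0.001], [-0.0, -0.003, -1.0]]
ft_force: [-0.1, 0.8, -3.0]
gripper_width: 15.3
finger_force: 58.7
```

```bash
python3 -c "
from h import *
s=manip.state();print(s['gripper_width'],s['finger_force'],s['tool_pos']);rel((474,168,325),100.5)
fz(16)"
```

```text
15.273563196148414 58.65578770637512 [472.90836631 168.00070214 180.48371716]
shift [  -0.3    0.6 -144.5] yaw 100.51 turn 0.01
F [-0.107  0.328 -2.635] sd [0.38  0.508 0.928] t 6.85
```

```bash
python3 -c "
from h import *
rel((611,-52,272),73)"
```

```text
shift [-241.6   94.5  -91.3] yaw 100.52 turn 27.52
```

To row units: -241 mm / 800 = -0.3013, 94.5 mm / 800 = 0.1181, 27.5 degrees / 180 = 0.1528.

Call:
{"fn": "carry_out", "kwargs": {
  "moves": [10,0,0,-0.05,0,10,-0.0125,0.005,-0.0938,0.0167,10,-0.0625,0.0225,-0.1125,0.0389,10,-0.1188,0.0438,-0.115,0.0611,10,-0.175,0.0688,-0.115,0.0889,10,-0.225,0.0875,-0.115,0.1111,10,-0.2688,0.105,-0.115,0.1333,10,-0.2938,0.115,-0.115,0.15,10,-0.3013,0.1181,-0.115,0.1528,10,-0.3013,0.1181,-0.115,0.1528]
}}

```text
t: 8.1
tool_pos: [610.8, -51.1, 272.6]
tool_rot: [[0.292, 0.957, -0.0], [0.957, -0.292, 0.0], [0.0, -0.001, -1.0]]
ft_force: [-1.1, 0.2, -3.5]
gripper_width: 15.3
finger_force: 59.7
```

```bash
python3 -c "
from h import *
s=manip.state();print(s['tool_pos'],s['gripper_width'])
snap('wrist','w3');snap('top','t3');snap('scene','s3')
im=[cv2.imread(f'pics/{n}.png') for n in ('w3','t3','s3')]
c=lambda i,x,y,w,h,W,H: cv2.resize(i[y:y+h,x:x+w],(W,H),interpolation=cv2.INTER_CUBIC)
cv2.imwrite('pics/c3.png',np.vstack([np.hstack([c(im[1],330,180,130,100,400,300),c(im[2],220,90,120,180,200,300),c(im[2],235,200,100,150,200,300)]),np.hstack([cv2.resize(im[0],(400,300)),c(im[0],200,60,240,180,400,300)])]))
"
```

```text
[610.75227578 -51.11410121 272.60104456] 15.346675112703005
```

View pics/c3.png

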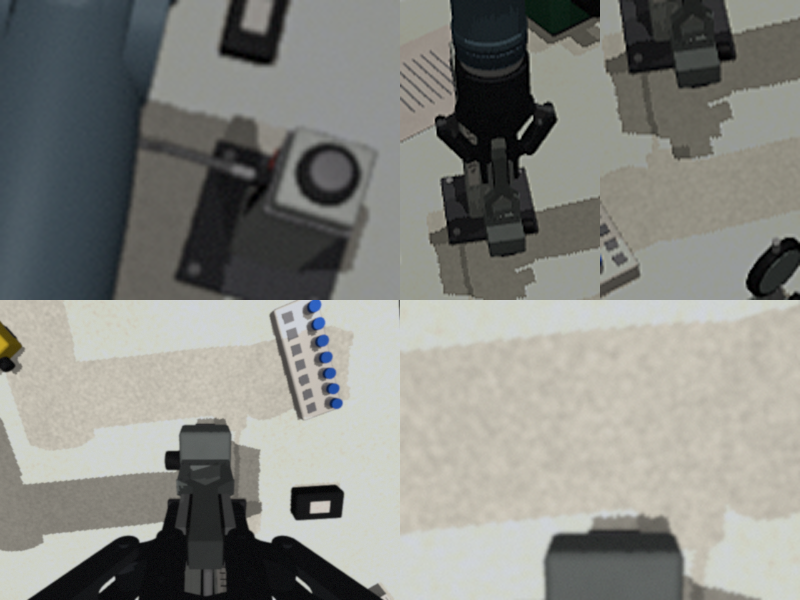

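```bash
python3 -c "
from h import *
np.set_printoptions(precision=1,suppress=True)
def P(x,y,a,l,z): return (x+l*np.cos(a),y+l*np.sin(a),z)
a=np.radians(73)
for n,l,z in (('btn',0,300),('tip',158,217),('bend',148,211),('seat',135,205),('in',112,215),('root',35,215)):
  print(n,proj('t1',P(554,-239,a,l,z)),proj('s1',P(554,-239,a,l,z)))
print(tri([('t1',364.7,223.2),('s1',274.7,253.7)]),tri([('t1',356.7,219.7),('s1',274.7,253.7)]))
i=cv2.imread('pics/t1.png')[205:265,345:455];j=cv2.imread('pics/s1.png')[150:270,240:310]
cv2.imwrite('pics/c4.png',np.hstack([cv2.resize(i,(450,246*1),interpolation=cv2.INTER_CUBIC) if 0 else cv2.copyMakeBorder(cv2.resize(i,None,fx=4.5,fy=4.5,interpolation=cv2.INTER_CUBIC),0,330,0,0,cv2.BORDER_CONSTANT),cv2.resize(j,(300,600),interpolation=cv2.INTER_CUBIC)]))
"
```

```text
btn [437.3 237.7] [264.8 116. ]
tip [364.2 223.3] [277.6 198.2]
bend [368.2 225.1] [277.  196.8]
seat [373.5 227.3] [276.3 194.4]
in [383.5 229.5] [274.5 183.1]
root [416.  239.6] [269.7 158.5]
(array([625.3, -93.1,  52.5]), array([197.6])) (array([630.8, -72.8,  77.4]), array([122.6]))
```

View pics/c4.png

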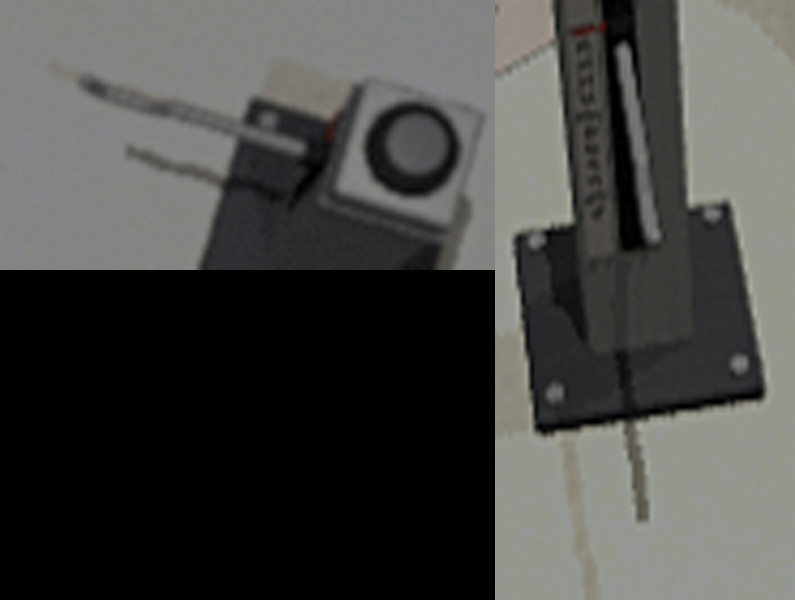

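The hook tip is at t1 (364,223) and s1 (277,198). My model gives the same points within half a pixel, so the seat is at about (593.5,-110,205) with yaw 73. I'll ease the eye over the tip.

To row units: -41 mm / 800 = -0.0513, -38 mm / 800 = -0.0475.

Call:
{"fn": "carry_out", "kwargs": {
  "moves": [10,-0.0075,0.0009,0,0,10,-0.015,0.0009,0,0,10,-0.0213,0.0009,0,0,10,-0.0275,0.0009,0,0,10,-0.0325,0.0009,0,0,10,-0.0375,0.0009,0,0,10,-0.0425,0.0009,0,0,10,-0.0475,0.0009,0,0,10,-0.0513,0.0009,0,0,10,-0.0513,0.0009,0,0]
}}

```text
t: 9.5
tool_pos: [599.6, -91.0, 272.8]
tool_rot: [[0.292, 0.956, 0.0], [0.956, -0.292, -0.0], [-0.0, 0.0, -1.0]]
ft_force: [0.1, 0.7, -3.5]
gripper_width: 15.6
finger_force: 59.7
```

```bash
python3 -c "
from h import *
s=manip.state();print(s['tool_pos']);fz(8);rel((593.5,-109.9,272.5),73)"
```

```text
[599.56047026 -91.00584518 272.78329571]
F [ 0.096 -0.086 -2.855] sd [0.266 0.362 0.435] t 9.9
shift [-20.2  -0.3   0.3] yaw 73.02 turn 0.02
```

To row units: -20 mm / 800 = -0.025, -15 mm / 800 = -0.0188.

Call:
{"fn": "carry_out", "kwargs": {
  "moves": [10,-0.0063,-0.0004,0,0,10,-0.0125,-0.0004,0,0,10,-0.0188,-0.0004,0,0,10,-0.025,-0.0004,0,0,10,-0.025,-0.0004,0,0,10,-0.025,-0.0004,0.0063,0,10,-0.025,-0.0004,0.0125,0,10,-0.025,-0.0004,0.0175,0,10,-0.025,-0.0004,0.0175,0,10,-0.025,-0.0004,0.0175,0]
}}

```text
t: 11.15
tool_pos: [593.5, -109.7, 258.8]
tool_rot: [[0.292, 0.956, 0.0], [0.956, -0.292, -0.0], [-0.0, 0.0, -1.0]]
ft_force: [0.5, 0.2, -3.5]
gripper_width: 15.3
finger_force: 59.6
```

```bash
python3 -c "
from h import *
s=manip.state();print(s['tool_pos']);fz(10)
snap('top','t5');snap('scene','s5')
i=cv2.imread('pics/t5.png')[195:270,345:455];j=cv2.imread('pics/s5.png')[110:230,230:320]
cv2.imwrite('pics/c5.png',np.hstack([cv2.resize(i,(440,300),interpolation=cv2.INTER_CUBIC),cv2.resize(j,(225,300),interpolation=cv2.INTER_CUBIC)]))"
```

```text
[ 593.52291778 -109.74393704  258.84056384]
F [ 0.331  0.086 -3.11 ] sd [0.631 0.397 0.538] t 11.65
```

View pics/c5.png

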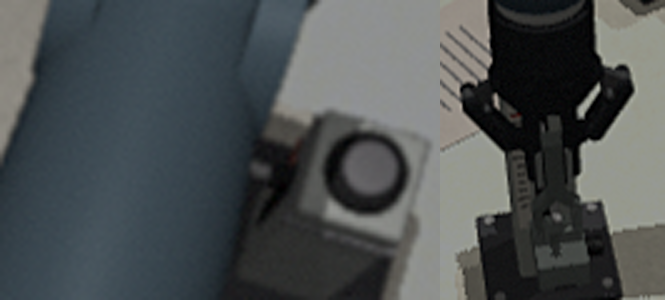

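The eye is over the bar with no side load. The weight is about 2.75 N, so balance should be about 39 mm below contact (TCP z ≈ 213). I'll ease it down.

To row units: 46 mm / 800 = 0.0575, 44 mm / 800 = 0.055.

Call:
{"fn": "carry_out", "kwargs": {
  "moves": [10,0,0,0.0063,0,10,0,0,0.0125,0,10,0,0,0.0188,0,10,0,0,0.025,0,10,0,0,0.0313,0,10,0,0,0.0375,0,10,0,0,0.0438,0,10,0,0,0.05,0,10,0,0,0.055,0,10,0,0,0.0575,0]
}}

```text
t: 13.0
tool_pos: [593.6, -109.8, 212.7]
tool_rot: [[0.292, 0.956, 0.0], [0.956, -0.292, -0.0], [-0.0, 0.0, -1.0]]
ft_force: [1.6, -0.6, 0.6]
gripper_width: 15.1
finger_force: 60.1
```

```bash
python3 -c "
from h import *
s=manip.state();print(s['tool_pos'])
E=[];F=[]
for _ in range(40):
  manip.get_image('top');s=manip.state();F.append(np.r_[s['ft_force'],s['wrist_torque']]);E.append(s['effort'])
E=np.array(E);F=np.array(F)
print(F.mean(0).round(3),F.std(0).round(3));print(E.mean(0).round(3),E.std(0).round(3));print(s['t'],s['tool_pos'],s['gripper_width'])
print(np.corrcoef(F[:-1,2],F[1:,2])[0,1])"
```

```text
[ 593.6417373  -109.84956024  212.68665309]
[ 2.013 -0.326 -0.179 -0.105 -0.45   0.007] [0.516 0.562 0.504 0.033 0.093 0.031]
[ 4.2000e-02 -4.9507e+01  2.5795e+01  9.3900e-01 -4.4000e-02  2.0000e-03] [0.008 0.129 0.221 0.196 0.011 0.001]
15.0 [ 593.53814529 -109.84145352  212.81884811] 14.964435207002829
-0.17435024973609292
```

The vertical balance is right (-0.18 N), but a 2 N side load shows the bar is leaning on one gable flank. I'll shift sideways to centre it.

To row units: 1.5 mm / 800 = 0.0019, 1.2 mm / 800 = 0.0015.

Call:
{"fn": "carry_out", "kwargs": {
  "moves": [10,0,0.0004,0,0,10,0,0.0008,0,0,10,0,0.0011,0,0,10,0,0.0015,0,0,10,0,0.0019,0,0,10,0,0.0019,0,0,10,0,0.0019,0,0,10,0,0.0019,0,0,10,0,0.0019,0,0,10,0,0.0019,0,0]
}}

```text
t: 16.25
tool_pos: [594.9, -110.3, 212.8]
tool_rot: [[0.292, 0.956, -0.0], [0.956, -0.292, -0.0], [-0.0, 0.0, -1.0]]
ft_force: [0.7, 0.3, -0.6]
gripper_width: 15.3
finger_force: 60.1
```

```bash
python3 -c "
from h import *
s=manip.state();print(s['tool_pos']);fz(10)"
```

```text
[ 594.88924496 -110.29154618  212.79858253]
F [ 0.553 -0.489 -0.177] sd [0.414 0.583 0.337] t 16.75
```

To row units: 1 mm / 800 = 0.0013, 0.5 mm / 800 = 0.0006.

Call:
{"fn": "carry_out", "kwargs": {
  "moves": [10,0,0.0003,0.0006,0,10,0,0.0005,0.0013,0,10,0,0.0005,0.0013,0,10,0,0.0005,0.0013,0,10,0,0.0005,0.0013,0,10,0,0.0005,0.0013,0,10,0,0.0005,0.0013,0,10,0,0.0005,0.0013,0,10,0,0.0005,0.0013,0,10,0,0.0005,0.0013,0]
}}

```text
t: 18.0
tool_pos: [595.1, -110.3, 211.7]
tool_rot: [[0.292, 0.956, -0.0], [0.956, -0.292, 0.0], [-0.0, -0.0, -1.0]]
ft_force: [-1.3, -0.4, -1.1]
gripper_width: 15.3
finger_force: 60.1
```

```bash
python3 -c "
from h import *
s=manip.state();print(s['tool_pos']);fz(20)"
```

```text
[ 595.14426376 -110.32369526  211.72908916]
F [-1.508  0.008 -0.21 ] sd [0.37  0.52  0.459] t 19.0
```

To row units: 1.5 mm / 800 = 0.0019, 0.7 mm / 800 = 0.0009.

Call:
{"fn": "carry_out", "kwargs": {
  "moves": [10,0,-0.0002,0.0009,0,10,0,-0.0004,0.0019,0,10,0,-0.0004,0.0019,0,10,0,-0.0004,0.0019,0,10,0,-0.0004,0.0019,0,10,0,-0.0004,0.0019,0,10,0,-0.0004,0.0019,0,10,0,-0.0004,0.0019,0,10,0,-0.0004,0.0019,0,10,0,-0.0004,0.0019,0]
}}

```text
t: 20.25
tool_pos: [595.1, -110.3, 210.3]
tool_rot: [[0.292, 0.956, 0.0], [0.956, -0.292, -0.0], [-0.0, 0.0, -1.0]]
ft_force: [-0.7, -0.8, -0.6]
gripper_width: 15.1
finger_force: 60.0
```

```bash
python3 -c "
from h import *
s=manip.state();print(s['tool_pos']);fz(15)"
```

```text
[ 595.11264397 -110.32691048  210.3463944 ]
F [-0.484 -0.818 -0.116] sd [0.482 0.417 0.365] t 21.0
```

Balanced, with about 0.1 N vertical left, so I'll release here, wait, then withdraw upward.

To row units: -15 mm / 800 = -0.0188, -5 mm / 800 = -0.0063.

Call:
{"fn": "carry_out", "kwargs": {
  "moves": [40,0,0,0,0,40,0,0,0,0,40,0,0,0,0,40,0,0,0,0,40,0,0,0,0,40,0,0,0,0,40,0,0,0,0,40,0,0,0,0,40,0,0,-0.0063,0,40,0,0,-0.0188,0]
}}

```text
t: 22.25
tool_pos: [594.8, -110.2, 225.5]
tool_rot: [[0.292, 0.956, -0.001], [0.956, -0.292, 0.0], [-0.0, -0.001, -1.0]]
ft_force: [-0.2, 1.0, -0.8]
gripper_width: 40.0
finger_force: 0.0
```

```bash
python3 -c "
from h import *
s=manip.state();print(s['tool_pos'],s['ft_force'])
snap('scene','s6');snap('wrist','w6')
j=cv2.imread('pics/s6.png')[130:250,220:340]
cv2.imwrite('pics/c6.png',np.hstack([cv2.resize(cv2.imread('pics/w6.png'),(400,300)),cv2.resize(j,(300,300),interpolation=cv2.INTER_CUBIC)]))"
```

```text
[ 594.75295733 -110.20049811  225.50983953] [-0.22064675  1.00180203 -0.82379614]
```

View pics/c6.png

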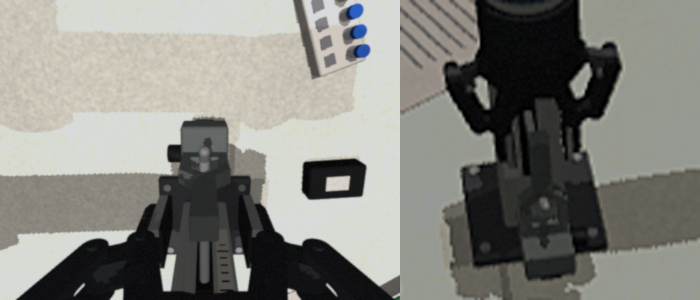

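The carrier hangs level by its eye, with the bar end visible in the eye at about (205,155) and the fingers clear. Next I'll go up and over to the button.

To row units: -160 mm / 800 = -0.2, -130 mm / 800 = -0.1625.

Call:
{"fn": "carry_out", "kwargs": {
  "moves": [40,0,0,-0.0188,0,40,0,0,-0.0438,0,40,0,0,-0.075,0,40,0,0,-0.1188,0,0,0,0,-0.1625,0,0,0,0,-0.2,0,0,-0.0375,0,-0.2,0,0,-0.0875,0,-0.2,0,0,-0.1313,0,-0.2,0,0,-0.1625,0,-0.2,0]
}}

```text
t: 23.6
tool_pos: [556.4, -236.0, 386.3]
tool_rot: [[0.293, 0.956, 0.001], [0.956, -0.293, -0.001], [-0.0, 0.001, -1.0]]
ft_force: [0.5, 0.2, -0.0]
gripper_width: 0.2
finger_force: 0.0
```

```bash
python3 -c "
from h import *
s=manip.state();print(s['tool_pos'],s['gripper_width'],s['t']);rel((554,-239,330));fz(4)
snap('top','t7');snap('wrist','w7')
a=cv2.imread('pics/t1.png').astype(int);b=cv2.imread('pics/t7.png').astype(int)
print([proj('w7',(554,-239,z)) for z in (295,310)])
g=cv2.cvtColor(cv2.imread('pics/w7.png'),cv2.COLOR_BGR2GRAY)
print(g[250:480:10,200:460:13])
"
```

```text
[ 556.4239056  -236.00408589  386.27455826] 0.22587573027106841 23.6
shift [-3.5 -1.5 56.3] yaw 72.96 turn None
F [-0.102  0.267 -0.064] sd [0.561 0.869 0.668] t 23.8
[array([325.59055897, 275.08728643]), array([325.44416944, 286.57027569])]
[[130 129 126 124 131 127 151  91  24  43  49  28  23 150 118 123 162 203
  202 200]
 [126 128 130 128 125 125 145  23  34 106 105  95  13  47 119 127 139 204
  202 203]
 [131 125 127 125 128 133 142  20  87  53  54  51  30  28 126 126 202 201
  201 202]
 [203 201 174 130 125 122  90  16  78  68  70  51  32  78 127 124 204 203
  202 200]
 [201 200 202 202 200 201  98  88  47  69  66  65  10 100 126 130 202 202
  204 182]
 [202 200 202 202 201 202 121 103  23  64  63  39  73  97 127 170 200 154
  188 190]
 [203 200 200 200 202 202 201 180 180  79  35  71 120 118 128 162 191 190
  188 188]
 [199 201 201 203 202 203 201 200 201  52   4  51 201 200 164 193 191 190
  187 188]
 [200 201 201 200 202 201 202  84  12  54   2  51  11 191 190 194 191 188
  192 191]
 [202 199 203 203 200 201 200  10  10  54  13  52  14 163 192 192 187 190
  192 190]
 [202 20
[... 397 characters left out ...]
  10  12
    7   9]
 [ 12   9  11  11   9  10   9   9  11  12   7  11  13  13   9  11   3   8
    9  12]
 [ 16  16  13  14   9  13  11  14   6  15  17  12  15   6   9  15   9   9
   12   9]
 [ 16  13  18  16  11   9   7   7   9  14   8  13  13  10  12  11  14  15
   12   2]
 [ 21  25  17  16  15  13   8  12   9  13 189   8  10   0  13  11  17  16
   16   7]
 [ 24  16  15  17  14   7  12  19  13  13 185  10   8  12   9   9  15  14
   17 118]
 [ 28  17  15  24  11   9  14  15   0   9 188  16  15  10  16   7  15  20
   16  14]
 [ 15  16  13  22  10  10  13   9  11  10 190  17  16   4  15  12  12  19
   20  10]
 [ 14   9  13  14   6  10   8  13   7  57 201   6  12  17   8  11  13  12
   15  15]]
```

To row units: 53 mm / 800 = 0.0663, -3.5 mm / 800 = -0.0044.

Call:
{"fn": "carry_out", "kwargs": {
  "moves": [0,-0.0044,-0.0019,0.0125,0,0,-0.0044,-0.0019,0.025,0,0,-0.0044,-0.0019,0.0375,0,0,-0.0044,-0.0019,0.0475,0,0,-0.0044,-0.0019,0.055,0,0,-0.0044,-0.0019,0.06,0,0,-0.0044,-0.0019,0.0638,0,0,-0.0044,-0.0019,0.065,0,0,-0.0044,-0.0019,0.0663,0,0,-0.0044,-0.0019,0.0663,0]
}}

```text
t: 25.15
tool_pos: [554.6, -237.6, 332.4]
tool_rot: [[0.292, 0.956, 0.0], [0.956, -0.292, -0.0], [-0.0, 0.0, -1.0]]
ft_force: [0.3, -0.0, -0.5]
gripper_width: 0.1
finger_force: 0.0
```

```bash
python3 -c "
from h import *
s=manip.state();print(s['tool_pos']);fz(4)"
```

```text
[ 554.6068735  -237.55516292  332.39110002]
F [ 0.176  0.016 -0.368] sd [0.46  0.427 0.545] t 25.35
```

Tips are at about z 310 with no contact. I'll step down 5 mm.

To row units: 5 mm / 800 = 0.0063, 4 mm / 800 = 0.005.

Call:
{"fn": "carry_out", "kwargs": {
  "moves": [0,0,0,0.0013,0,0,0,0,0.0025,0,0,0,0,0.0038,0,0,0,0,0.005,0,0,0,0,0.0063,0,0,0,0,0.0063,0,0,0,0,0.0063,0,0,0,0,0.0063,0,0,0,0,0.0063,0,0,0,0,0.0063,0]
}}

```text
t: 26.6
tool_pos: [554.6, -237.5, 327.3]
tool_rot: [[0.292, 0.956, 0.0], [0.956, -0.292, -0.0], [-0.0, 0.0, -1.0]]
ft_force: [-1.3, 0.6, 2.5]
gripper_width: -0.0
finger_force: 1.2
```

To row units: 3 mm / 800 = 0.0038, 2 mm / 800 = 0.0025.

Call:
{"fn": "carry_out", "kwargs": {
  "moves": [0,0,0,0.0013,0,0,0,0,0.0025,0,0,0,0,0.0038,0,0,0,0,0.0038,0,0,0,0,0.0038,0,0,0,0,0.0038,0,0,0,0,0.0038,0,0,0,0,0.0038,0,0,0,0,0.0038,0,0,0,0,0.0038,0]
}}

```text
t: 27.85
tool_pos: [554.6, -237.5, 324.3]
tool_rot: [[0.292, 0.956, 0.0], [0.956, -0.292, -0.0], [-0.0, 0.0, -1.0]]
ft_force: [-0.6, 0.7, 3.8]
gripper_width: -0.4
finger_force: 2.0
```

To row units: 1.5 mm / 800 = 0.0019, 1 mm / 800 = 0.0013.

Call:
{"fn": "carry_out", "kwargs": {
  "moves": [0,0,0,0.0006,0,0,0,0,0.0013,0,0,0,0,0.0019,0,0,0,0,0.0019,0,0,0,0,0.0019,0,0,0,0,0.0019,0,0,0,0,0.0019,0,0,0,0,0.0019,0,0,0,0,0.0019,0,0,0,0,0.0019,0]
}}

```text
t: 29.1
tool_pos: [554.6, -237.5, 323.1]
tool_rot: [[0.292, 0.956, 0.0], [0.956, -0.292, -0.0], [-0.0, 0.0, -1.0]]
ft_force: [-1.7, 1.6, 5.4]
gripper_width: -0.2
finger_force: 2.7
```

To row units: 1 mm / 800 = 0.0013, 0.5 mm / 800 = 0.0006.

Call:
{"fn": "carry_out", "kwargs": {
  "moves": [0,0,0,0.0006,0,0,0,0,0.0013,0,0,0,0,0.0013,0,0,0,0,0.0013,0,0,0,0,0.0013,0,0,0,0,0.0013,0,0,0,0,0.0013,0,0,0,0,0.0013,0,0,0,0,0.0013,0,0,0,0,0.0013,0]
}}

```text
t: 30.35
tool_pos: [554.6, -237.5, 323.0]
tool_rot: [[0.292, 0.956, 0.001], [0.956, -0.292, -0.001], [-0.0, 0.001, -1.0]]
ft_force: [-2.9, 1.6, 8.6]
gripper_width: 0.1
finger_force: 4.6
```

The button has bottomed: the force reached 8.6 N with no further travel. One more touch for certainty, then release and retreat.

To row units: -60 mm / 800 = -0.075, -50 mm / 800 = -0.0625.

Call:
{"fn": "carry_out", "kwargs": {
  "moves": [0,0,0,0.0006,0,0,0,0,0.0006,0,0,0,0,-0.0025,0,0,0,0,-0.0063,0,0,0,0,-0.0125,0,0,0,0,-0.025,0,0,0,0,-0.0438,0,0,0,0,-0.0625,0,0,0,0,-0.075,0,0,0,0,-0.075,0]
}}

```text
t: 31.6
tool_pos: [555.0, -237.8, 382.5]
tool_rot: [[0.292, 0.956, 0.001], [0.956, -0.292, -0.001], [-0.0, 0.002, -1.0]]
ft_force: [-0.3, -0.3, 0.4]
gripper_width: -0.1
finger_force: 0.0
```

```bash
python3 -c "
from h import *
snap('scene','s8')
a=cv2.imread('pics/s6.png').astype(int);b=cv2.imread('pics/s8.png').astype(int)
# compare bystander regions and the hanging carrier's foot with earlier pictures
o=cv2.imread('pics/s1.png').astype(int)
for n,(x,y,w,h) in dict(lens=(300,310,45,70),rack=(195,280,60,70),adapter=(180,225,40,30),yellow=(405,250,75,100)).items(): print(n,abs(b-o)[y:y+h,x:x+w].mean().round(1))
print('carrier',abs(a-b)[215:240,270:295].mean().round(1)); s=manip.state();print(s['tool_pos'],s['ft_force'],s['t'])
print(proj('s8',(594.6,-110,90)), proj('s8',(594.6,-110,120)))
P=[cv2.cvtColor(cv2.imread(f'pics/{n}.png'),cv2.COLOR_BGR2GRAY).astype(np.float32)[205:250,262:300] for n in ('s6','s8')]
print('shift s6->s8',cv2.phaseCorrelate(P[0],P[1]))"
```

```text
lens 1.8
rack 2.0
adapter 5.1
yellow 4.7
carrier 7.6
[ 554.81305183 -237.65885873  381.79934077] [-0.08677078  0.4175393  -0.20554635] 31.65
[278.76792252 231.69324896] [278.03607558 222.55061351]
shift s6->s8 ((-0.4936767894368117, 0.3108729584984573), 0.7784451553556654)
```

```bash
python3 -c "
from plant import manip
print(manip.close_job())"
```

```text
the job is handed in; nothing more can be done
None
```

The grey carrier hangs by its eye in the hook, released with about 0.1 N off balance; the hold button was pressed to its stop at 8.6 N and released, the bystanders looked undisturbed in the camera, and the job is handed in with no verdict shown.

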